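# Find the full pin box by its heft and hold it up

## Robot

A 6-joint arm with a two-finger parallel gripper is mounted at the origin on a cart in front of the work surface, level with it; the furniture and walls round the work are solid. World frame = base frame: x ahead of the robot, y to its left, z up, the work surface at z = 0. Lengths are in m, angles in rad, forces in N, time in s.
With the tool pointing down it reaches from about 0.3 to 0.875 m from the base axis. Payload 6.4 kg.
Tool frame: the origin (TCP) lies on the centre line of the jaws, within the pads' length; the fingertips stand 25 mm ahead of it and the grasp point (between the pads) lies 6 mm ahead of it (ctrl.tip_reach is the distance from the TCP to the fingertips, in m); z points along the fingers, y is the line along which they close (so a half turn about z gives the same grasp; the last joint's range is limited). The gripper opens to 85 mm and grips with 20 to 120 N. Pads are 22 mm wide; open, the fingers measure 114 mm over their backs; the gripper's body (76 mm by 85 mm) begins 54 mm behind the grasp point. The pads swing forward as they close: fully open they stand 13 mm farther back than shut.
Start: joints at [-1.396, 0.181, 1.607, -0, 1.354, -0.206], TCP at [0.214, -0.534, 0.23] pointing down, gripper open.
Joint ranges: [-2.99, 2.99], [-0.89, 2.07], [0.3, 2.58], [-1.14, 4.28], [0, 2.63], [-3.12, 3.12]. Speed limits (rad/s): [2.57, 2.57, 3.01, 3.14, 3.14, 3.14].

## Interface

Orientations are given as a unit quaternion [w, x, y, z].
In Python, from bench import ctrl gives the robot as it stands.
- The arm moves only by the tool servo_tool, never from a script. Its argument "motion" is a list that holds one entry, the list of rows, each a list of 5 numbers: the shift along the tool's x, y, z in cm, then the turn about the tool's z in degrees, then the closure, from -1 (fully open) to 1 (shut). In form: [[[dx, dy, dz, twist, claw], ...]]. A call has 1 to 5 rows; each row is the pose to reach, as a shift and turn from the pose commanded when the call began, along the tool's axes at that moment; what a row does not reach only later rows make up. A row lasts 1/10 s, in which the tool goes at most 50 mm and 8.59 degrees, less where a joint would pass 70% of its speed; a pose out of reach is approached as far as the arm can. A call with a gripper value outside its range is refused whole. The fingers move at their own pace and stop on an object; the grip force is fixed at half the most. Time passes only in rows, so rows that repeat a pose let the fingers close. It gives the time, the measured TCP pose, the force, the opening and the grip force at its end, in the units of the state.
- ctrl.get_obs(): the state, without advancing time (a new reading comes with each control period).
- ctrl.camera(name): name is "scene" or "top" or "wrist"; returns a dict with "pixels" (420x560x3 uint8, red, green, blue), "depth" (420x560 float32, m along the optical axis (not along the pixel's ray), 0 where there is no reading), "fx", "fy", "cx", "cy" (pixels), "k1" (the pictures are not rectified: a ray, as slopes to the right and down, at radius r is drawn at 1 + k1 r^2 times it, then the intrinsics apply), "R" (3x3) and "t" (3): a world point X has camera coordinates R X + t; the wrist camera has in their place "hand_eye" (4x4, takes a point from camera to tool coordinates, whose origin is the TCP and whose axes are the flange's). Camera axes: x right, y down, z forward; pixel columns grow to the right and rows downward; lengths in m; the calibration is good to about 2 mm. A picture is of the moment at which its call begins: read the wrist's pose just before it.
- ctrl.hand_in(): hands the job in; it is judged then, once.
The state is a dict: "time_s": time; "q": joint angles; "dq": joint speeds; "joint_efforts": joint torques, N m; "eef_pos": TCP position; "eef_rot": TCP orientation; "wrist_force": force on the tool from outside, world axes, zero at the start; "torque": the same for the moment, N m; "opening": opening from 0.0 (shut) to 1.0 (fully open); "grasp_force": force on a finger pad.
Only numpy, scipy, OpenCV 4.12 (cv2) and the standard library are available. Lean on these libraries where they do the work, as an engineer would, in place of code of your own. Each camera call takes 0.05 s, during which the arm holds its last target. There are 200 camera calls.

## Task

The colour bottles need new stopper pins: of the three closed, identical pin boxes on the bench one is full and clearly heavier than the other two, so lift them to find out which. Put the two lighter boxes away gently on the pale wooden stock board, each lying flat between the dowels of a place of its own (any two of the three places), and finish still holding the heaviest box up in the gripper, level, still, its underside at least 15 cm above the bench. Keep the boxes upright all along, do not drop them, and leave the mug, the basket and the bottles alone.

Things in the scene. Friction and masses are not known exactly. Their poses are not given: they have to be found in the camera images.
- pin_box_a: closed plywood pin box, lid fast, looks just like the other two: 54 (its x) x 84 (its y) x 29 mm high (walls 27, -x wall 21, lid 24, lid button 29, at x = -19 mm). One box weighs 0.33 to 0.40 kg, the other two 0.09 to 0.16 kg each; the name does not tell which. Origin: centre of its underside, z up. Grip across its x, 54 mm
- pin_box_b: closed plywood pin box, lid fast, looks just like the other two: 54 (its x) x 84 (its y) x 29 mm high (walls 27, -x wall 21, lid 24, lid button 29, at x = -19 mm). One box weighs 0.33 to 0.40 kg, the other two 0.09 to 0.16 kg each; the name does not tell which. Origin: centre of its underside, z up. Grip across its x, 54 mm
- pin_box_c: closed plywood pin box, lid fast, looks just like the other two: 54 (its x) x 84 (its y) x 29 mm high (walls 27, -x wall 21, lid 24, lid button 29, at x = -19 mm). One box weighs 0.33 to 0.40 kg, the other two 0.09 to 0.16 kg each; the name does not tell which. Origin: centre of its underside, z up. Grip across its x, 54 mm
- board: fixed pale wooden stock board, 96 (x) x 322 (y) x 10 mm; three grey-felted places along its y, 100 mm apart, ringed by domed brown dowels 12 mm high above it: per place two 8 mm dowels on each long side (x = +-34, y = +-31 mm from its centre; fingers fit between) and two 10 mm ones at each end (y = +-50, x = +-16 mm, shared with the next place). Origin: centre of its underside, z = 0
- place_left (a point): Left place of the board: point on the board's top at the centre of the place, 10 mm above the bench. x, y parallel to the board's; a box lies home here with its origin on this point and its x along this x (either way round), 3 mm play each side between the dowels
- place_middle (a point): Middle place of the board: point on the board's top at the centre of the place, 10 mm above the bench. x, y parallel to the board's; a box lies home here with its origin on this point and its x along this x (either way round), 3 mm play each side between the dowels
- place_right (a point): Right place of the board: point on the board's top at the centre of the place, 10 mm above the bench. x, y parallel to the board's; a box lies home here with its origin on this point and its x along this x (either way round), 3 mm play each side between the dowels
- mug: heavy, fixed cream hand-built beast mug with a long neck as handle, 130 x 189 x 128 mm; leave it alone. Origin: centre of its underside
- carrier: fixed white slotted plastic basket, 130 x 152 x 59 mm, with four squeeze bottles standing in it up to 115 mm high; leave it alone. Origin: centre of its underside
- blue_bottle: blue-grey wide squeeze bottle with a pin in its tip, 49 mm across, 96 mm high; leave it alone. Origin: centre of its underside
- green_bottle: grey-green slim squeeze bottle with a pin in its tip, 32 mm across, 101 mm high; leave it alone. Origin: centre of its underside
- brown_bottle: fixed brown wide squeeze bottle with a pin in its tip, 50 mm across, 99 mm high; leave it alone. Origin: centre of its underside
There are look-alikes about, which are no part of the job. Leave any pink or turquoise look-alike of the pin_box_b alone. What is shaped like the pin_box_c but purple is not meant.

How it is judged:
At the end, for the whole second after the job is handed in: Both lighter boxes lie released, flat and still in two places of the board (within 6 mm in x and y, 4 mm in height, 0.2 rad); the heaviest is held by the fingers alone, touching no other object, underside over 145 mm above the bench, tilted under 0.25 rad, slower than 50 mm/s (((x of pin_box_a in the frame of place_left between -0.006 and 0.006 m and y of pin_box_a in the frame of place_left between -0.006 and 0.006 m and z of pin_box_a in the frame of place_left between -0.004 and 0.004 m and angle between the x axis of pin_box_a and the x axis of place_left, either way round below 0.2 rad) or (x of pin_box_a in the frame of place_middle between -0.006 and 0.006 m and y of pin_box_a in the frame of place_middle between -0.006 and 0.006 m and z of pin_box_a in the frame of place_middle between -0.004 and 0.004 m and angle between the x axis of pin_box_a and the x axis of place_middle, either way round below 0.2 rad) or (x of pin_box_a in the frame of place_right between -0.006 and 0.006 m and y of pin_box_a in the frame of place_right between -0.006 and 0.006 m and z of pin_box_a in the frame of place_right between -0.004 and 0.004 m and angle between the x axis of pin_box_a and the x axis of place_right, either way round below 0.2 rad)) and angle between each of pin_box_a, pin_box_c's own z axis and vertical below 0.07 rad and linear speed of each of pin_box_a, pin_box_c below 0.03 m/s and contact force between each of the fingers, pin_box_b and pin_box_a below 0.1 N and ((x of pin_box_c in the frame of place_left between -0.006 and 0.006 m and y of pin_box_c in the frame of place_left between -0.006 and 0.006 m and z of pin_box_c in the frame of place_left between -0.004 and 0.004 m and angle between the x axis of pin_box_c and the x axis of place_left, either way round below 0.2 rad) or (x of pin_box_c in the frame of place_middle between -0.006 and 0.006 m and y of pin_box_c in the frame of place_middle between -0.006 and 0.006 m and z of pin_box_c in the frame of place_middle between -0.004 and 0.004 m and angle between the x axis of pin_box_c and the x axis of place_middle, either way round below 0.2 rad) or (x of pin_box_c in the frame of place_right between -0.006 and 0.006 m and y of pin_box_c in the frame of place_right between -0.006 and 0.006 m and z of pin_box_c in the frame of place_right between -0.004 and 0.004 m and angle between the x axis of pin_box_c and the x axis of place_right, either way round below 0.2 rad)) and contact force between each of the fingers, pin_box_b and pin_box_c below 0.1 N and height (world z) of pin_box_b above 0.145 m and angle between pin_box_b's own z axis and vertical below 0.25 rad and linear speed of pin_box_b below 0.05 m/s and contact force between the fingers and pin_box_b above 1.5 N and contact force between pin_box_b and board below 0.1 N and contact force between pin_box_b and mug below 0.1 N and contact force between pin_box_b and carrier below 0.1 N and contact force between pin_box_b and blue_bottle below 0.1 N and contact force between pin_box_b and green_bottle below 0.1 N and contact force between pin_box_b and brown_bottle below 0.1 N); the arm keeps its last pose, push and grip.
It fails at once if a pin box is tipped by more than 0.6 rad (angle between any of pin_box_a, pin_box_c, pin_box_b's own z axis and vertical above 0.6 rad).
It fails at once if a pin box is dropped (faster than 0.5 m/s while no finger touches it) ((linear speed of pin_box_a above 0.5 m/s and contact force between the fingers and pin_box_a below 0.05 N) or (linear speed of pin_box_c above 0.5 m/s and contact force between the fingers and pin_box_c below 0.05 N) or (linear speed of pin_box_b above 0.5 m/s and contact force between the fingers and pin_box_b below 0.05 N)).
It fails at once if the blue or the green bottle is moved by more than 15 mm or tipped (distance of any of blue_bottle, green_bottle from where it was at the start of the episode above 0.015 m or angle between any of blue_bottle, green_bottle's own z axis and vertical above 0.35 rad).
It fails at once if the robot knocks against the mug, the basket or the brown bottle (over 5 N) (contact force between any of the fingers, the arm and mug above 5 N or contact force between any of the fingers, the arm and carrier above 5 N or contact force between any of the fingers, the arm and brown_bottle above 5 N).
It also fails if it takes over 72 s, if anything falls off the work surface, if the arm or the gripper's body presses on something with over 40 N, if the wrist force passes 120 N, or if a joint passes its speed limit or range.

## Working session

There is one attempt and no reset: what is moved stays moved. The work goes in short steps, Python scripts to look and compute and a tool call to move; the robot and the scene stay as the last step left them, time stands still between calls to the robot, and variables do not carry over. Pictures are saved under pics/ and viewed, at most 10 in all, crops included, and the job is handed in when it is done.

Besides the shell and the picture viewer there is one more tool, called after "Call:" as a command line: name --argument value ..., lists and objects as JSON in quotes. servo_tool: Moves the arm, as the interface text tells. Its arguments: {"type":"object","properties":{"motion":{"type":"array"}},"required":["motion"]}

```bash
mkdir -p pics; ls; python3 - <<'E'
from bench import ctrl
import cv2,numpy as np
o=ctrl.get_obs();print(o)
for n in("top","scene"):
    c=ctrl.camera(n);np.savez(n+".npz",**c)
    cv2.imwrite(f"pics/{n}0.png",c["pixels"][:,:,::-1]);print(n,{k:v for k,v in c.items() if k not in("pixels","depth")})
E
```

```text
pics
{'time_s': 0.0, 'q': array([-1.39629445e+00,  1.81523152e-01,  1.60802363e+00,  9.43905309e-06,
        1.35377742e+00, -2.06269835e-01]), 'dq': array([ 2.50360072e-03,  1.75282532e-05, -1.40435645e-03, -7.49080670e-04,
       -2.82275189e-03,  4.85700589e-04]), 'joint_efforts': array([ 2.42842480e-04, -4.44885242e+01, -3.51330793e+01, -3.39109292e-04,
        8.95031932e-03, -1.13100347e-05]), 'eef_pos': array([ 0.21362822, -0.53324621,  0.22898665]), 'eef_rot': array([-8.65593456e-04,  9.81931115e-01,  1.89236721e-01,  1.83587475e-05]), 'wrist_force': array([ 0.01972743, -0.82115516, -0.08766964]), 'torque': array([-0.06222453,  0.07241165, -0.0272163 ]), 'grasp_force': 0.0, 'opening': 0.998509785354394}
top {'fx': 472.51967250500684, 'fy': 472.51967250500684, 'cx': 278.5829063803799, 'cy': 211.76359001012784, 'k1': -0.08538741222228366, 'R': array([[-0.02678273, -0.9996398 ,  0.0017169 ],
       [-0.99270351,  0.02639481, -0.11765652],
       [ 0.11756882, -0.00485553, -0.99305287]]), 't': array([-0.01897401,  0.49765296,  1.1307096 ])}
scene {'fx': 394.7951568778891, 'fy': 394.7951568778891, 'cx': 277.2487240057287, 'cy': 209.76778552030592, 'k1': 0.008761595727075522, 'R': array([[ 0.71971622, -0.69418148, -0.01098353],
       [-0.44686572, -0.45107966, -0.77255302],
       [ 0.53133755,  0.5609271 , -0.63485525]]), 't': array([-0.39968065,  0.24374338,  0.97019169])}
```

View pics/top0.png

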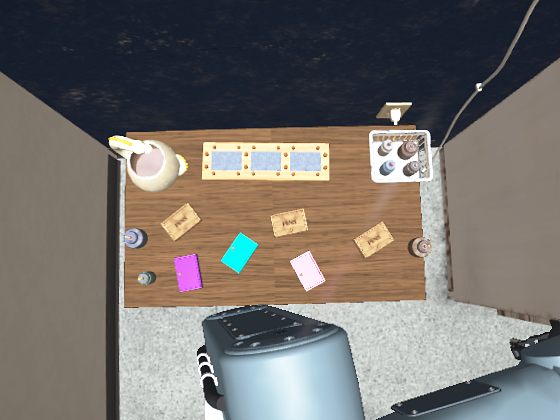

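View pics/scene0.png

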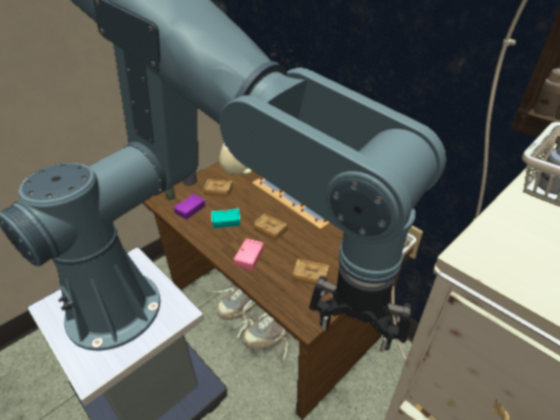

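The top view shows the three plywood boxes at about (181,221), (289,222) and (374,239), and the board with its felts at (227,161), (266,161) and (306,161). The look-alikes are at (188,272), (239,252) and (308,271). The scene view confirms this, with the arm over the right side.

```bash
cat > h.py <<'E'
import numpy as np,cv2
def rays(c,px):
    K=np.array([[c["fx"],0,c["cx"]],[0,c["fy"],c["cy"]],[0,0,1]],float)
    u=cv2.undistortPoints(np.float64(px).reshape(-1,1,2),K,np.array([float(c["k1"]),0,0,0])).reshape(-1,2)
    return np.c_[u,np.ones(len(u))]
def plane(px,z,c,R,t):  # world X = R.T (s r - t)
    d=rays(c,px)@R; o=-R.T@t
    return o+d*((z-o[2])/d[:,2])[:,None]
def deproj(px,c,R,t):
    px=np.round(px).astype(int); s=c["depth"][px[:,1],px[:,0]]
    return (rays(c,px)*s[:,None]-t)@R
def wristRt(c,o):
    from scipy.spatial.transform import Rotation as Ro
    T=np.eye(4); T[:3,:3]=Ro.from_quat(np.roll(o["eef_rot"],-1)).as_matrix(); T[:3,3]=o["eef_pos"]
    M=np.linalg.inv(T@c["hand_eye"]); return M[:3,:3],M[:3,3]
def blobs(m,amin,amax):
    cs,_=cv2.findContours(m.astype(np.uint8)*255,cv2.RETR_EXTERNAL,cv2.CHAIN_APPROX_NONE)
    return [k for k in cs if amin<cv2.contourArea(k)<amax]
def rect(P):
    (cx,cy),(w,h),a=cv2.minAreaRect(np.float32(P[:,:2]*1000)); # short axis = x
    if w>h: w,h,a=h,w,a+90
    return np.round([cx,cy,w,h,(a+90)%180-90],1)
E
python3 - <<'E'
import numpy as np,cv2
from h import *
c=np.load("top.npz");R,t=c["R"],c["t"]
hsv=cv2.cvtColor(c["pixels"],cv2.COLOR_RGB2HSV)
for p in[(181,221),(289,222),(360,245),(374,239),(227,161),(206,146),(215,200),(250,200)]:print(p,hsv[p[1],p[0]],np.round(deproj(np.array([p]),c,R,t),3))
H,S,V=[hsv[...,i].astype(int) for i in range(3)]
m=(H>8)&(H<28)&(S>60)&(V>135)
m=cv2.morphologyEx(m.astype(np.uint8),cv2.MORPH_CLOSE,np.ones((5,5)))
for k in blobs(m,200,8000):
    P=plane(k.reshape(-1,2),0.025,c,R,t);print("ply",cv2.boundingRect(k),rect(P))
m=(H>95)&(H<130)&(S>25)&(V>90);
for k in blobs(m,250,2000):
    P=plane(k.reshape(-1,2),0.010,c,R,t);print("felt",cv2.boundingRect(k),rect(P))
E
```

```text
(181, 221) [ 15 108 192] [[0.481 0.209 0.026]]
(289, 222) [ 15 110 179] [[ 0.471 -0.057  0.025]]
(360, 245) [ 18  91 241] [[ 0.41  -0.23   0.024]]
(374, 239) [ 14 108 181] [[ 0.424 -0.265  0.023]]
(227, 161) [106  46 234] [[0.633 0.095 0.005]]
(206, 146) [ 25  56 254] [[0.673 0.148 0.009]]
(215, 200) [ 15 119 159] [[0.534 0.127 0.001]]
(250, 200) [ 14 116 169] [[ 0.532  0.039 -0.   ]]
felt (290, 152, 31, 19) [ 626.8 -102.6   46.3   76.2   -2.2]
felt (251, 152, 30, 18) [630.9  -2.6  44.   73.6  -1.5]
felt (212, 152, 30, 18) [633.6  96.4  44.1  73.9  -1.6]
```

```bash
python3 - <<'E'
import numpy as np,cv2
from h import *
c=np.load("top.npz");R,t=c["R"],c["t"]
g=np.stack(np.meshgrid(range(560),range(420)),-1).reshape(-1,2)
W=deproj(g,c,R,t).reshape(420,560,3)
hsv=cv2.cvtColor(c["pixels"],cv2.COLOR_RGB2HSV)
m=(W[...,2]>.013)&(W[...,2]<.045)&(c["depth"]>0)
for k in blobs(m,300,3000):
    x,y,w,h=cv2.boundingRect(k); P=plane(k.reshape(-1,2),0.026,c,R,t)
    mm=np.zeros((420,560),np.uint8);cv2.drawContours(mm,[k],-1,1,-1)
    print((x,y,w,h),rect(P),hsv[y+h//2,x+w//2],"z",np.round(np.median(W[...,2][mm>0]),4))
m=(W[...,2]>.005)&(W[...,2]<.03)&(c["depth"]>0)&(W[...,0]>.57)&(abs(W[...,1]+0.0)<.2)
for k in blobs(m,3000,9000): print("board",rect(plane(k.reshape(-1,2),0.010,c,R,t)))
big=cv2.resize(c["pixels"][185:265,150:410,::-1],None,fx=3,fy=3,interpolation=cv2.INTER_CUBIC);cv2.imwrite("pics/crop1.png",big)
E
```

```text
(175, 254, 27, 38) [354.6 192.8  54.2  85.  -80.8] [147 142 250] z 0.0251
(290, 251, 36, 41) [351.9 -98.2  54.5  84.4 -63.3] [156  16 255] z 0.0246
(221, 232, 37, 41) [400.8  66.9  55.1  84.2  54.9] [ 90 255 253] z 0.0248
(353, 221, 40, 37) [ 423.  -263.3   54.8   86.8   29.8] [ 14 107 188] z 0.0248
(270, 208, 38, 29) [471.1 -56.6  54.9  84.1  10.6] [ 15 110 179] z 0.0249
(161, 203, 40, 38) [480.4 209.6  56.9  83.9  37.9] [ 15 106 210] z 0.0248
(131, 145, 31, 32) [640.7 303.3  56.3  84.3  52.2] [  1  23 232] z 0.0171
(470, 97, 51, 216) [ 508.3 -579.8   98.1  550.8   89.1] [ 15  38 136] z 0.0291
(43, 97, 426, 323) [ 3.9490e+02  1.1900e+01  7.8170e+02  1.0829e+03 -1.0000e-01] [ 14 115 148] z 0.0293
board [630.7  -2.4 100.2 322.3  -2.3]
```

View pics/crop1.png

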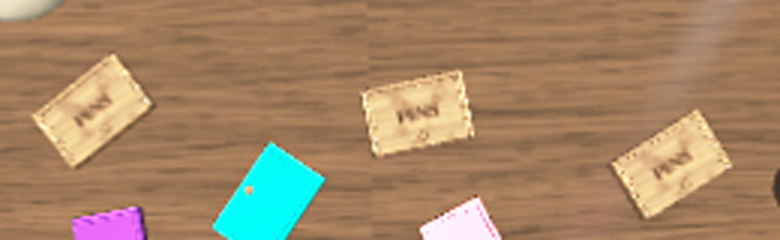

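The three boxes' long and short sides measure right (55x85) at yaws of about 30, 11 and 38°, and the board is at −2°. Next I check the mug's clearance to the left box and add a planning helper.

```bash
cat >> h.py <<'E'
def yaw(o):  # world angle of tool y, deg
    from scipy.spatial.transform import Rotation as Ro
    M=Ro.from_quat(np.roll(o["eef_rot"],-1)).as_matrix(); return np.degrees(np.arctan2(M[1,1],M[0,1]))
def seq(start,wps):
    """poses (x,y,z mm, tool-y yaw deg); prints shift cm & twist per leg in the tool's axes at the leg's start"""
    p=np.array(start,float)
    for w in wps:
        w=np.array(w,float);d=w-p;a=np.radians(p[3]);y=np.array([np.cos(a),np.sin(a)]);x=np.array([-y[1],y[0]])
        print(np.round([d[:2]@x/10,d[:2]@y/10,-d[2]/10,-((d[3]+180)%360-180)],2));p=w
def here():
    from bench import ctrl
    o=ctrl.get_obs();return [*(o["eef_pos"]*1000),yaw(o)]
E
python3 - <<'E'
import numpy as np,cv2
from h import *
from bench import ctrl
print("tip",ctrl.tip_reach)
c=np.load("top.npz");R,t=c["R"],c["t"]
g=np.stack(np.meshgrid(range(560),range(420)),-1).reshape(-1,2)
W=deproj(g,c,R,t);ok=(W[:,2]>.04)&(W[:,2]<.2)&(W[:,0]>.35)
C=np.array([.480,.2096]);
for n,cc in(("C",C),("left",np.array([.634,.096])),("right",np.array([.627,-.103])),("A",np.array([.423,-.263]))):
    d=np.linalg.norm(W[:,:2]-cc,axis=1);d[~ok]=9;i=d.argsort()[:1];print(n,d[i],W[i])
h=here();print(np.round(h,1))
seq(h,[(300,-425,225,h[3]+32),(370,-330,210,h[3]+66),(423,-263,180,29.8),(423,-263,140,29.8)])
E
```

```text
tip 0.025
C [0.09047773] [[0.55989002 0.25207122 0.05332221]]
left [0.10460432] [[0.63572419 0.20059011 0.04129886]]
right [0.14719998] [[ 0.774053   -0.09642359  0.12864568]]
A [0.08981592] [[ 0.40572896 -0.35113972  0.04236237]]
[ 213.6 -533.3  229.1  -68.2]
[ 12.04  -6.84   0.41 -32.  ]
[ 11.8    0.04   1.5  -34.  ]
[  6.9    5.04   3.   -31.98]
[ 0.  0.  4. -0.]
```

Call:
servo_tool --motion '[[[2.5,-1.4,0.1,-6.5,-1],[5,-2.8,0.2,-13,-1],[7.5,-4.2,0.3,-20,-1],[10,-5.6,0.4,-26,-1],[12,-6.8,0.4,-32,-1]]]'

```text
time_s: 0.6
eef_pos: [0.3005, -0.4245, 0.2253]
eef_rot: [-0.001, 0.891, 0.455, 0.0]
wrist_force: [0.5, -0.2, 0.5]
opening: 0.999
grasp_force: 0.0
```

Call:
servo_tool --motion '[[[2.4,0,0.3,-7,-1],[4.8,0,0.6,-14,-1],[7.2,0,0.9,-21,-1],[9.5,0,1.2,-27.5,-1],[11.8,0,1.5,-34,-1]]]'

```text
time_s: 1.1
eef_pos: [0.3698, -0.3297, 0.2104]
eef_rot: [-0.0, 0.719, 0.695, 0.0]
wrist_force: [1.1, -0.6, -0.1]
opening: 1.001
grasp_force: 0.0
```

Call:
servo_tool --motion '[[[1.5,1.1,0.6,-7,-1],[3,2.2,1.4,-14,-1],[4.5,3.3,2.4,-21,-1],[5.7,4.2,2.9,-26.5,-1],[6.9,5,3,-32,-1]]]'

```text
time_s: 1.6
eef_pos: [0.4219, -0.2625, 0.1797]
eef_rot: [-0.001, 0.5, 0.866, 0.0]
wrist_force: [-0.0, 0.1, 0.3]
opening: 0.997
grasp_force: 0.0
```

```bash
python3 - <<'E'
import numpy as np,cv2
from h import *
from bench import ctrl
o=ctrl.get_obs();print(np.round(here(),1),o["time_s"],o["wrist_force"])
c=ctrl.camera("wrist");o=ctrl.get_obs();print(o["dq"].round(3),c["hand_eye"].round(3),c["fx"],c["k1"])
np.savez("w1.npz",**c,pos=o["eef_pos"],rot=o["eef_rot"]);cv2.imwrite("pics/w1.png",c["pixels"][:,:,::-1])
R,t=wristRt(c,o)
g=np.stack(np.meshgrid(range(560),range(420)),-1).reshape(-1,2)
W=deproj(g,c,R,t).reshape(420,560,3)
m=(W[...,2]>.013)&(W[...,2]<.045)&(c["depth"]>0)
for k in blobs(m,1500,90000):
    print(cv2.boundingRect(k),rect(plane(k.reshape(-1,2),0.025,c,R,t)))
E
```

```text
[ 421.9 -262.5  179.7   30.1] 1.6 [-0.00911243  0.11398979  0.30379488]
[-0.034 -0.006 -0.007 -0.009  0.008  0.135] [[-0.001 -0.95  -0.311  0.079]
 [ 1.    -0.001 -0.001  0.   ]
 [ 0.001 -0.311  0.95  -0.143]
 [ 0.     0.     0.     1.   ]] 342.2763830191837 0.010364129963003853
(248, 142, 62, 92) [ 423.2 -262.4   54.2   84.7   30.2]
(409, 0, 96, 64) [473.1 -77.1  48.8  58.2 -78.2]
```

View pics/w1.png

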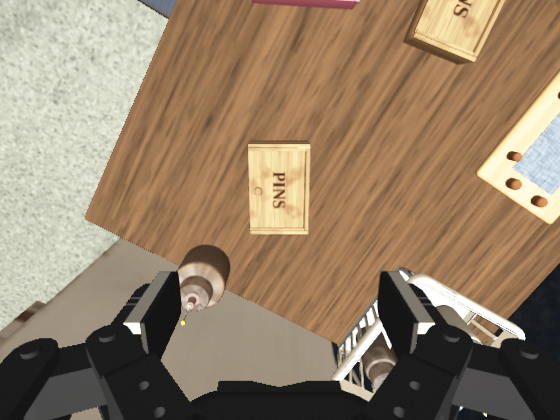

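The wrist view shows box A centred at (279,188), between the open fingers, and clear of the brown bottle at (205,270). The wrist and top measurements agree to 1 mm. I descend and grip.

Call:
servo_tool --motion '[[[-0.1,0.1,4,0,-1],[-0.1,0.1,8,0,-1],[-0.1,0.1,11,0,-1],[-0.1,0.1,12.5,0,-1],[-0.1,0.1,12.5,0,-1]]]'

```text
time_s: 2.15
eef_pos: [0.4215, -0.2627, 0.0533]
eef_rot: [-0.003, 0.502, 0.865, 0.001]
wrist_force: [-0.7, -0.4, 0.3]
opening: 1.0
grasp_force: 0.0
```

Call:
servo_tool --motion '[[[0,0,1,0,-1],[0,0,2,0,-1],[0,0,2.6,0,-1],[0,0,2.8,0,-1],[0,0,2.8,0,-1]]]'

```text
time_s: 2.65
eef_pos: [0.4234, -0.2641, 0.0278]
eef_rot: [-0.0, 0.501, 0.865, 0.0]
wrist_force: [0.5, 0.4, 0.1]
opening: 0.997
grasp_force: 0.0
```

Call:
servo_tool --motion '[[[0,0,0,0,0.2],[0,0,0,0,0.6],[0,0,0,0,1],[0,0,0,0,1],[0,0,0,0,1]]]'

```text
time_s: 3.15
eef_pos: [0.4235, -0.2642, 0.028]
eef_rot: [0.0, 0.501, 0.865, -0.0]
wrist_force: [-0.6, 0.7, -1.0]
opening: 0.147
grasp_force: 0.0
```

```bash
python3 - <<'E'
from h import *
from bench import ctrl
o=ctrl.get_obs();print(np.round(here(),1),{k:np.round(o[k],2) for k in("wrist_force","torque","joint_efforts","opening","grasp_force","dq")})
E
```

```text
[ 423.5 -264.2   28.    29.8] {'wrist_force': array([-0.58,  0.7 , -0.96]), 'torque': array([-0.02, -0.06,  0.01]), 'joint_efforts': array([ 1.000e-02, -4.125e+01, -2.572e+01,  0.000e+00, -0.000e+00,
        0.000e+00]), 'opening': np.float64(0.15), 'grasp_force': np.float64(0.0), 'dq': array([ 0.,  0.,  0., -0.,  0.,  0.])}
```

```bash
python3 - <<'E'
from h import *
from bench import ctrl
c=ctrl.camera("wrist");o=ctrl.get_obs();cv2.imwrite("pics/w2.png",c["pixels"][:,:,::-1])
print(o["opening"],o["grasp_force"],o["wrist_force"])
E
```

```text
0.05274884864892344 0.0 [-0.31753409 -0.14788531 -0.03194641]
```

View pics/w2.png

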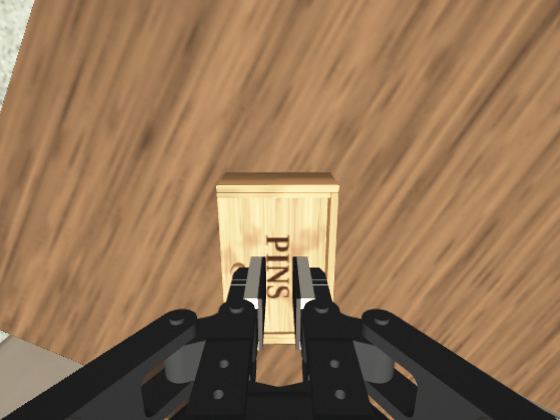

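The wrist view shows the fingers shut over the lid, tips at about (265,257) and (295,257), with the box unmoved and ungripped. I check the tip and lid heights by depth.

```bash
python3 - <<'E'
from h import *
from bench import ctrl
o=ctrl.get_obs();c=ctrl.camera("wrist");R,t=wristRt(c,o)
px=np.array([(245,215),(320,215),(300,240),(278,300),(258,262),(301,262),(258,280),(301,280),(240,280),(320,280),(240,300),(100,100),(450,100),(229,330),(330,330)])
for p,w in zip(px,deproj(px,c,R,t)):
    q=np.linalg.inv(np.vstack([np.c_[R,t],[0,0,0,1]]))
    print(p,w.round(4),(w[2]-o["eef_pos"][2]).round(4))
print(o["opening"],o["grasp_force"],o["wrist_force"])
E
```

```text
[245 215] [ 0.3966 -0.248   0.0242] -0.0038
[320 215] [ 0.4265 -0.2313  0.0235] -0.0045
[300 240] [ 0.4248 -0.2464  0.0238] -0.0042
[278 300] [ 0.4318 -0.2794  0.0241] -0.0039
[258 262] [ 0.4106 -0.2595  0.0375] 0.0095
[301 262] [ 0.4312 -0.2561  0.0235] -0.0045
[258 280] [ 0.4113 -0.259   0.0529] 0.0249
[301 280] [ 0.4256 -0.2503  0.0535] 0.0256
[240 280] [ 0.4064 -0.2665  0.0458] 0.0178
[320 280] [ 0.4442 -0.2598  0.0237] -0.0043
[240 300] [ 0.4059 -0.2601  0.0691] 0.0411
[100 100] [ 0.3113 -0.2398 -0.0007] -0.0287
[450 100] [ 0.4568 -0.1567 -0.0017] -0.0297
[229 330] [ 0.4046 -0.2611  0.0845] 0.0565
[330 330] [ 0.4313 -0.2463  0.0841] 0.0561
0.05274884864892344 0.0 [-0.31753409 -0.14788531 -0.03194641]
```

```bash
python3 - <<'E'
from h import *
from bench import ctrl
o=ctrl.get_obs();c=ctrl.camera("wrist");R,t=wristRt(c,o)
for u in(254,258,262,298,304):
    px=np.array([(u,v) for v in range(246,270,2)]);print(u,(deproj(px,c,R,t)[:,2]*1000).round(1))
E
```

```text
254 [23.7 23.5 23.8 23.1 23.7 23.7 23.2 22.7 22.8 23.8 22.7 36.8]
258 [22.9 23.6 23.2 23.8 23.6 23.4 23.  22.7 23.6 24.1 24.  35.7]
262 [22.8 24.1 22.9 22.9 23.2 23.4 23.4 22.4 24.2 23.7 22.8 35.3]
298 [23.3 23.1 23.3 23.  23.3 24.7 22.8 23.  22.8 22.7 23.4 35.5]
304 [23.6 22.9 24.3 22.7 22.9 23.2 23.5 22.2 23.2 23.5 22.1 37.8]
```

```bash
python3 - <<'E'
from h import *
c=np.load("w1.npz");o=dict(eef_pos=c["pos"],eef_rot=c["rot"]);
M=c["hand_eye"]
for u in(145,155,165,395,405,412):
    px=np.array([(u,v) for v in range(264,300,3)]);s=c["depth"][px[:,1],px[:,0]]
    P=rays(c,px)*s[:,None];T=P@M[:3,:3].T+M[:3,3];i=np.where(T[:,2]<.08)[0][:2]
    print(u,px[i].tolist(),(T[i]*1000).round(1).tolist())
E
```

```text
145 [[145, 285], [145, 288]] [[7.0, -53.5, -22.4], [6.9, -52.7, -24.5]]
155 [[155, 276], [155, 279]] [[11.1, -49.0, -22.4], [10.3, -48.7, -23.5]]
165 [[165, 273], [165, 276]] [[11.4, -45.6, -20.6], [11.1, -45.0, -22.6]]
395 [[395, 273], [395, 276]] [[10.9, 47.0, -19.9], [10.9, 46.2, -22.3]]
405 [[405, 279], [405, 282]] [[10.4, 49.7, -23.7], [11.0, 48.5, -27.0]]
412 [[412, 285], [412, 288]] [[6.6, 53.6, -21.9], [6.4, 52.9, -23.9]]
```

Call:
servo_tool --motion '[[[0,0,0,0,-1],[0,0,0,0,-1],[0,0,0,0,-1],[0,0,0,0,-1],[0,0,0,0,-1]]]'

```text
time_s: 3.8
eef_pos: [0.4235, -0.2641, 0.0279]
eef_rot: [-0.0, 0.501, 0.865, 0.0]
wrist_force: [-0.7, -0.1, 0.3]
opening: 0.843
grasp_force: 0.0
```

Call:
servo_tool --motion '[[[0,0,0,0,-1],[0,0,0,0,-1],[0,0,0.5,0,-1],[0,0,1,0,-1],[0,0,1,0,-1]]]'

```text
time_s: 4.3
eef_pos: [0.4229, -0.2636, 0.0169]
eef_rot: [-0.001, 0.501, 0.865, 0.0]
wrist_force: [0.1, 0.2, 0.0]
opening: 1.002
grasp_force: 0.0
```

The fingers really end 7.5 mm behind the TCP when shut and 20 mm when open. That is about 32 mm shorter than stated, and it agrees with both views. I'll grip with the TCP at about z = −5 mm, which puts the tips about 6 mm above the bench.

Call:
servo_tool --motion '[[[0,0,0.8,0,-1],[0,0,1.6,0,-1],[0,0,2.1,0,-1],[0,0,2.2,0,-1],[0,0,2.2,0,-1]]]'

```text
time_s: 4.8
eef_pos: [0.4233, -0.264, -0.0045]
eef_rot: [-0.0, 0.501, 0.865, 0.0]
wrist_force: [-0.8, 0.3, -0.5]
opening: 1.004
grasp_force: 0.0
```

Call:
servo_tool --motion '[[[0,0,0,0,0.2],[0,0,0,0,0.6],[0,0,0,0,1],[0,0,0,0,1],[0,0,0,0,1]]]'

```text
time_s: 5.3
eef_pos: [0.4239, -0.2645, -0.0035]
eef_rot: [0.001, 0.501, 0.865, -0.0]
wrist_force: [-1.5, 1.6, 4.9]
opening: 0.619
grasp_force: 64.3
```

Call:
servo_tool --motion '[[[0,0,-0.5,0,1],[0,0,-2,0,1],[0,0,-4,0,1],[0,0,-6,0,1],[0,0,-7,0,1]]]'

```text
time_s: 5.8
eef_pos: [0.4237, -0.2644, 0.067]
eef_rot: [0.001, 0.501, 0.865, -0.0]
wrist_force: [0.1, -0.1, -3.9]
opening: 0.621
grasp_force: 64.2
```

Call:
servo_tool --motion '[[[0,0,-0.5,0,1],[0,0,-0.5,0,1],[0,0,-0.5,0,1],[0,0,-0.5,0,1],[0,0,-0.5,0,1]]]'

```text
time_s: 6.3
eef_pos: [0.423, -0.2637, 0.0701]
eef_rot: [-0.001, 0.501, 0.865, 0.0]
wrist_force: [0.2, -0.4, -3.2]
opening: 0.622
grasp_force: 64.2
```

```bash
cat > weigh.py <<'E'
from h import *
from bench import ctrl
F=[]
for i in range(6):
    o=ctrl.get_obs();F.append(o["wrist_force"]);c=ctrl.camera("wrist")
print(np.round(F,2)[:,2],"mean",np.mean(F,0).round(2),o["joint_efforts"].round(2),o["torque"].round(2),o["grasp_force"],o["time_s"],np.round(here(),1))
R,t=wristRt(c,o);M=c["hand_eye"]
g=np.stack(np.meshgrid(range(560),range(420)),-1).reshape(-1,2)
P=(rays(c,g)*c["depth"].reshape(-1,1))@M[:3,:3].T+M[:3,3]
T=P.reshape(420,560,3)*1000
hsv=cv2.cvtColor(c["pixels"],cv2.COLOR_RGB2HSV).astype(int)
m=(T[...,2]>-18)&(T[...,2]<3)&(abs(T[...,0])<60)&(abs(T[...,1])<40)&(hsv[...,1]>50)&(c["depth"]>0)
for k in blobs(m,800,90000):
    Q=T[k[:,0,1],k[:,0,0]];print(cv2.boundingRect(k),"tool x",Q[:,0].min().round(1),Q[:,0].max().round(1),"y",Q[:,1].min().round(1),Q[:,1].max().round(1))
q=T[m];print("lid tool z",np.median(q[:,2]).round(1))
# front edge of the lid: per-column extreme of x near the middle columns
s=T[...,0].copy();s[~m]=np.nan;print("front x",np.nanmedian(np.nanmax(s,0)).round(1),"back x",np.nanmedian(np.nanmin(s,0)).round(1))
E
python3 weigh.py
```

```text
[-3.17 -4.25 -2.24 -4.67 -3.51 -3.68] mean [ 0.09 -0.04 -3.59] [-0.000e+00 -4.151e+01 -2.958e+01  0.000e+00  1.000e-02 -0.000e+00] [-0.03 -0.    0.  ] 64.16592478752136 6.55 [ 423.4 -264.1   70.8   29.8]
(209, 187, 139, 11) tool x 41.8 42.8 y -26.9 27.0
lid tool z -11.5
front x 42.6 back x 42.1weigh.py:17: RuntimeWarning: All-NaN slice encountered
  s=T[...,0].copy();s[~m]=np.nan;print("front x",np.nanmedian(np.nanmax(s,0)).round(1),"back x",np.nanmedian(np.nanmin(s,0)).round(1))
```

Box A weighs about 3.6 N (0.37 kg), so it is the full one. I set it back down where it was and go to the middle box.

Call:
servo_tool --motion '[[[0,0,2.5,0,1],[0,0,5,0,1],[0,0,6.5,0,1],[0,0,7.1,0,1],[0,0,7.3,0,1]]]'

```text
time_s: 7.1
eef_pos: [0.4233, -0.264, -0.0026]
eef_rot: [-0.001, 0.501, 0.865, 0.0]
wrist_force: [0.6, -1.1, -5.0]
opening: 0.619
grasp_force: 64.0
```

Call:
servo_tool --motion '[[[0,0,0.1,0,1],[0,0,0.1,0,0.2],[0,0,0.1,0,-1],[0,0,0.1,0,-1],[0,0,0.1,0,-1]]]'

```text
time_s: 7.6
eef_pos: [0.424, -0.2648, -0.0023]
eef_rot: [0.001, 0.501, 0.865, -0.0]
wrist_force: [-0.1, -0.5, -0.2]
opening: 0.999
grasp_force: 0.0
```

Call:
servo_tool --motion '[[[0,0,0,0,-1],[0,0,-2,0,-1],[0,0,-5,0,-1],[0,0,-9,0,-1],[0,0,-12,0,-1]]]'

```text
time_s: 8.1
eef_pos: [0.4239, -0.2645, 0.1191]
eef_rot: [0.001, 0.501, 0.865, -0.0]
wrist_force: [1.0, 0.3, -0.6]
opening: 1.003
grasp_force: 0.0
```

```bash
sed -i 's/>-18)/>-38)/;s/<3)&/<-8)\&/' weigh.py
python3 - <<'E'
from h import *
h=here();print(np.round(h,1))
seq(h,[(447,-160,115,20),(471,-56.6,115,10.6)])
E
```

```text
[ 423.9 -264.5  119.1   29.8]
[7.92 7.21 0.41 9.82]
[ 8.9   5.79 -0.    9.4 ]
```

Call:
servo_tool --motion '[[[2,1.8,0.1,2.5,-1],[4,3.6,0.2,5,-1],[6,5.4,0.3,7.5,-1],[7.9,7.2,0.4,9.8,-1]]]'

```text
time_s: 8.5
eef_pos: [0.4468, -0.1589, 0.1132]
eef_rot: [0.0, 0.574, 0.819, 0.0]
wrist_force: [0.4, -0.3, 0.1]
opening: 1.002
grasp_force: 0.0
```

Call:
servo_tool --motion '[[[2.5,1.6,0,2.5,-1],[5,3.2,0,5,-1],[7.2,4.7,0,7.5,-1],[8.9,5.8,0,9.4,-1],[8.9,5.8,0,9.4,-1]]]'

```text
time_s: 9.0
eef_pos: [0.4708, -0.0543, 0.113]
eef_rot: [-0.0, 0.638, 0.77, 0.0]
wrist_force: [-0.4, -0.1, -0.1]
opening: 0.998
grasp_force: 0.0
```

```bash
cat > wbox.py <<'E'
from h import *
from bench import ctrl
import sys
tz=float(sys.argv[1])
c=ctrl.camera("wrist");o=ctrl.get_obs();c=ctrl.camera("wrist");R,t=wristRt(c,o)
g=np.stack(np.meshgrid(range(560),range(420)),-1).reshape(-1,2)
W=deproj(g,c,R,t).reshape(420,560,3);h=here();print(np.round(h,1),o["time_s"])
m=(W[...,2]>.013)&(W[...,2]<.045)&(c["depth"]>0)
for k in blobs(m,1500,90000):
    r=rect(plane(k.reshape(-1,2),0.025,c,R,t));print(cv2.boundingRect(k),r)
    if abs(r[0]-h[0])+abs(r[1]-h[1])<40: seq(h,[(r[0],r[1],tz,r[4])])
E
python3 wbox.py -3
```

```text
[470.7 -56.3 113.   10.7] 9.05
(37, 185, 142, 100) [352.9 -97.4  56.6  90.5 -63.2]
(238, 153, 80, 115) [470.  -56.5  54.2  86.1  10.3]
[-0.   -0.07 11.6   0.44]
(138, 0, 143, 88) [407.7  60.6  53.9  68.5  54.7]
```

Call:
servo_tool --motion '[[[0,-0.1,3.5,0,-1],[0,-0.1,7,0,-1],[0,-0.1,10,0,-1],[0,-0.1,11.2,0,-1],[0,-0.1,11.4,0,-1]]]'

```text
time_s: 9.6
eef_pos: [0.4685, -0.057, -0.0023]
eef_rot: [-0.001, 0.639, 0.769, -0.001]
wrist_force: [0.6, 1.1, -0.2]
opening: 0.999
grasp_force: 0.0
```

Call:
servo_tool --motion '[[[0,0,0,0,-0.5],[0,0,0,0,0.3],[0,0,0,0,1],[0,0,0,0,1],[0,0,0,0,1]]]'

```text
time_s: 10.1
eef_pos: [0.4715, -0.0572, 0.0007]
eef_rot: [0.002, 0.639, 0.77, 0.001]
wrist_force: [-0.4, -0.9, 5.7]
opening: 0.622
grasp_force: 63.8
```

Call:
servo_tool --motion '[[[0,0,-0.5,0,1],[0,0,-2,0,1],[0,0,-4,0,1],[0,0,-6,0,1],[0,0,-7,0,1]]]'

```text
time_s: 10.6
eef_pos: [0.4705, -0.0568, 0.0708]
eef_rot: [0.001, 0.639, 0.77, 0.0]
wrist_force: [0.5, 0.3, -0.4]
opening: 0.624
grasp_force: 63.1
```

Call:
servo_tool --motion '[[[0,0,-0.3,0,1],[0,0,-0.3,0,1],[0,0,-0.3,0,1]]]'

```text
time_s: 10.9
eef_pos: [0.469, -0.0563, 0.0711]
eef_rot: [-0.001, 0.639, 0.77, -0.0]
wrist_force: [-0.2, 1.1, -1.3]
opening: 0.618
grasp_force: 63.1
```

```bash
python3 weigh.py 2>/dev/null; python3 - <<'E'
from h import *
h=here();seq(h,[(540,-80,75,4),(600,-99,75,-2),(626.8,-102.6,75,-2)])
E
```

```text
[-1.32 -0.61 -1.11 -1.31 -1.18 -2.13] mean [ 0.05  0.07 -1.27] [ 1.000e-02 -3.716e+01 -2.821e+01  0.000e+00  1.000e-02 -0.000e+00] [ 0.05  0.05 -0.03] 63.11705142259598 11.15 [469.4 -56.5  71.4  10.6]
(205, 190, 149, 197) tool x -42.0 42.5 y -30.6 31.5
lid tool z -22.8
front x 42.3 back x -37.8
[-3.61  6.5  -0.36  6.61]
[-2.31  5.85 -0.    6.  ]
[-0.27  2.69 -0.   -0.  ]
```

Box B weighs about 1.3 N, so it is light. I carry it toward the right place and check the felts with the wrist camera on the way.

Call:
servo_tool --motion '[[[-0.8,1.5,-0.1,1.5,1],[-1.6,3,-0.2,3,1],[-2.4,4.5,-0.3,4.5,1],[-3.1,5.7,-0.3,6,1],[-3.6,6.5,-0.3,6.6,1]]]'

```text
time_s: 11.7
eef_pos: [0.541, -0.0803, 0.0747]
eef_rot: [0.0, 0.682, 0.731, 0.0]
wrist_force: [0.2, -0.8, -1.8]
opening: 0.618
grasp_force: 63.1
```

Call:
servo_tool --motion '[[[-0.6,1.6,0,1.5,1],[-1.2,3.2,0,3,1],[-1.8,4.6,0,4.5,1],[-2.3,5.8,0,6,1],[-2.3,5.8,0,6,1]]]'

```text
time_s: 12.2
eef_pos: [0.6007, -0.0994, 0.0747]
eef_rot: [0.0, 0.719, 0.695, 0.0]
wrist_force: [-1.4, 0.4, -1.2]
opening: 0.619
grasp_force: 63.1
```

```bash
cat > felt.py <<'E'
from h import *
from bench import ctrl
c=ctrl.camera("wrist");o=ctrl.get_obs();c=ctrl.camera("wrist");R,t=wristRt(c,o)
hsv=cv2.cvtColor(c["pixels"],cv2.COLOR_RGB2HSV).astype(int);H,S,V=hsv[...,0],hsv[...,1],hsv[...,2]
print(np.round(here(),1),o["time_s"])
m=(H>95)&(H<130)&(S>25)&(V>90)
for k in blobs(m,1000,90000):
    print("felt",cv2.boundingRect(k),rect(plane(k.reshape(-1,2),0.010,c,R,t)))
cv2.imwrite("pics/felt%d.png"%(o["time_s"]*100),c["pixels"][:,:,::-1])
E
python3 felt.py; ls pics
```

```text
[599.  -98.6  74.3  -1.9] 12.25
felt (284, 171, 79, 90) [627.2 -95.4  48.2  60.8  -2. ]
felt (284, 0, 92, 133) [630.1  -7.1  48.6  68.8  -1.9]
crop1.png
felt1225.png
scene0.png
top0.png
w1.png
w2.png
```

Call:
servo_tool --motion '[[[-0.1,1,0,0,1],[-0.2,2,0,0,1],[-0.3,2.7,0,0,1],[-0.3,2.7,1.5,0,1],[-0.3,2.7,3,0,1]]]'

```text
time_s: 12.8
eef_pos: [0.6267, -0.1028, 0.0438]
eef_rot: [0.0, 0.719, 0.695, 0.0]
wrist_force: [-1.0, 0.7, -0.7]
opening: 0.624
grasp_force: 63.2
```

Call:
servo_tool --motion '[[[0,0,0,0,1],[0,0,0,0,1],[0,0,0,0,1],[0,0,0,0,1]]]'

```text
time_s: 13.2
eef_pos: [0.6269, -0.1029, 0.0455]
eef_rot: [0.0, 0.719, 0.695, 0.0]
wrist_force: [0.5, -0.2, -1.4]
opening: 0.618
grasp_force: 63.1
```

```bash
python3 felt.py; python3 - <<'E'
from h import *
from bench import ctrl
P=[here()]
for i in range(6): ctrl.camera("wrist");P.append(here())
print(np.round(P,1));p=np.mean(P,0);seq(p,[(627.2,-103.1,p[2],-2)])
E
```

```text
[ 627.  -102.9   45.5   -2. ] 13.25
felt (224, 0, 108, 133) [629.9 -12.1  49.1  59.2  -2. ]
[[ 627.  -102.9   45.5   -2. ]
 [ 626.9 -102.9   45.5   -2. ]
 [ 626.8 -102.9   45.4   -2. ]
 [ 626.8 -102.8   45.3   -2. ]
 [ 626.7 -102.8   45.2   -2. ]
 [ 626.6 -102.8   45.1   -2. ]
 [ 626.6 -102.8   45.    -2. ]]
[-0.02  0.04 -0.    0.02]
```

Call:
servo_tool --motion '[[[0,0,1,0,1],[0,0,2,0,1],[0,0,2.6,0,1],[0,0,3,0,1],[0,0,3.2,0,1]]]'

```text
time_s: 14.1
eef_pos: [0.6261, -0.1026, 0.0119]
eef_rot: [-0.001, 0.719, 0.695, -0.0]
wrist_force: [-0.4, -0.1, -0.7]
opening: 0.62
grasp_force: 63.2
```

Call:
servo_tool --motion '[[[0,0,0.1,0,1],[0,0,0.2,0,1],[0,0,0.2,0,1],[0,0,0.2,0,1]]]'

```text
time_s: 14.5
eef_pos: [0.6268, -0.1028, 0.0112]
eef_rot: [0.0, 0.719, 0.695, 0.0]
wrist_force: [0.8, -0.1, -0.2]
opening: 0.624
grasp_force: 63.2
```

```bash
python3 weigh.py 2>/dev/null
```

```text
[-0.25 -1.13 -1.46 -0.78 -1.13 -1.45] mean [ 0.06  0.07 -1.03] [ -0.   -56.81 -28.49   0.    -0.    -0.  ] [-0.02 -0.01  0.02] 63.19834917783737 14.75 [ 626.6 -102.8   11.    -2. ]
(189, 190, 179, 197) tool x -41.5 42.6 y -37.2 37.1
lid tool z -22.7
front x 42.4 back x -37.7
```

Call:
servo_tool --motion '[[[0,0,0.1,0,1],[0,0,0.1,0,1],[0,0,0.2,0,1],[0,0,0.2,0,1],[0,0,0.2,0,1]]]'

```text
time_s: 15.3
eef_pos: [0.6268, -0.1028, 0.0108]
eef_rot: [0.0, 0.719, 0.695, -0.0]
wrist_force: [-6.2, 1.1, 12.7]
opening: 0.618
grasp_force: 64.5
```

```bash
python3 weigh.py 2>/dev/null|head -1
```

```text
[12.67 12.6  12.94 12.38 12.95 12.48] mean [-6.86  1.61 12.67] [-4.000e-01 -5.014e+01 -2.754e+01  1.500e-01 -1.880e+00 -1.000e-02] [ 0.24  0.91 -0.  ] 64.54345732927322 15.55 [ 626.8 -102.8   10.8   -2. ]
```

Contact came at TCP z = 10.8, which is the seating height on the board. Relax 1 mm, release, lift and check.

Call:
servo_tool --motion '[[[0,0,-0.1,0,1],[0,0,-0.1,0,0.4],[0,0,-0.1,0,0],[0,0,-0.1,0,-1],[0,0,-0.1,0,-1]]]'

```text
time_s: 16.1
eef_pos: [0.6266, -0.1028, 0.0097]
eef_rot: [0.0, 0.719, 0.695, 0.0]
wrist_force: [-0.3, -0.9, -1.0]
opening: 0.93
grasp_force: 0.0
```

Call:
servo_tool --motion '[[[0,0,0,0,-1],[0,0,-1,0,-1],[0,0,-4,0,-1],[0,0,-8,0,-1],[0,0,-12,0,-1]]]'

```text
time_s: 16.6
eef_pos: [0.6262, -0.1026, 0.1313]
eef_rot: [-0.0, 0.719, 0.695, -0.0]
wrist_force: [0.7, 0.3, 0.3]
opening: 0.997
grasp_force: 0.0
```

```bash
python3 wbox.py 0;python3 felt.py; python3 - <<'E'
from h import *
h=here();seq(h,[(590,-10,130,8),(540,100,130,22),(481,208,130,37.9)])
E
```

```text
[ 631.  -104.2  137.9   -2. ] 16.65
(235, 143, 86, 116) [ 630.8 -106.8   64.5   95.2   -2.2]
[-2.600e-01 -1.000e-02  1.379e+01  2.300e-01]
(439, 0, 70, 327) [ 7.795e+02 -9.960e+01  2.050e+01  2.576e+02  2.000e-01]
[ 627.6 -103.1  132.    -2. ] 16.75
felt (238, 4, 71, 115) [630.3  -3.4  48.7  75.8  -2. ]
[ 9.17 -4.08  0.2  -9.98]
[ 11.59  -3.42  -0.   -14.  ]
[ 12.22  -1.42  -0.   -15.9 ]
```

```bash
ls pics | grep felt; cp pics/felt1675.png pics/placed1.png
```

```text
felt1225.png
felt1325.png
felt1675.png
```

View pics/placed1.png

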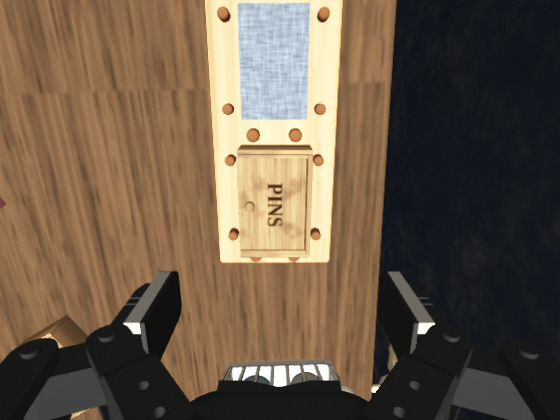

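The view shows the box flat at (275,203), inside its dowels (230/318 × 160/234, ends at row 135 and row 257). The first one is home. Next is the left box.

Call:
servo_tool --motion '[[[2.3,-1,0,-2.5,-1],[4.6,-2,0,-5,-1],[7,-3,0,-7.5,-1],[9.2,-4.1,0.2,-10,-1]]]'

```text
time_s: 17.2
eef_pos: [0.5872, -0.0082, 0.1262]
eef_rot: [-0.001, 0.655, 0.755, -0.001]
wrist_force: [0.5, -0.3, 0.5]
opening: 0.999
grasp_force: 0.0
```

Call:
servo_tool --motion '[[[3,-0.9,0,-3.5,-1],[6,-1.8,0,-7,-1],[9,-2.7,0,-10.5,-1],[11.6,-3.4,0,-14,-1]]]'

```text
time_s: 17.6
eef_pos: [0.5366, 0.1021, 0.1261]
eef_rot: [-0.002, 0.558, 0.83, -0.001]
wrist_force: [-0.1, -1.0, 0.4]
opening: 1.004
grasp_force: 0.0
```

Call:
servo_tool --motion '[[[3,-0.4,0,-4,-1],[6,-0.8,0,-8,-1],[9,-1.1,0,-12,-1],[11.5,-1.4,0,-16,-1],[12.2,-1.4,0,-16,-1]]]'

```text
time_s: 18.1
eef_pos: [0.4775, 0.2101, 0.1262]
eef_rot: [-0.002, 0.437, 0.9, -0.001]
wrist_force: [0.5, -1.3, -1.1]
opening: 1.002
grasp_force: 0.0
```

Call:
servo_tool --motion '[[[0,0,0,0,-1],[0,0,0,0,-1],[0,0,0,0,-1]]]'

```text
time_s: 18.4
eef_pos: [0.4807, 0.2077, 0.1276]
eef_rot: [-0.0, 0.439, 0.898, -0.0]
wrist_force: [-0.1, 0.2, 0.8]
opening: 1.0
grasp_force: 0.0
```

```bash
python3 wbox.py -1
```

```text
[480.7 207.7 127.8  37.9] 18.45
(473, 234, 87, 85) [670.4 276.   48.2  91.6   3. ]
(37, 218, 104, 112) [401.1  69.6  63.5  87.4  54.7]
(389, 165, 143, 107) [577.  283.7  47.7 120.8  -9.8]
(243, 144, 75, 110) [479.  210.3  54.2  85.9  37.2]
[ 0.31  0.03 12.88  0.72]
(50, 45, 147, 131) [354.8 194.   56.1  86.8 -80.6]
```

Call:
servo_tool --motion '[[[0.3,0,3.5,0.5,-1],[0.3,0,7,0.5,-1],[0.3,0,10.5,0.5,-1],[0.3,0,12.3,0.5,-1],[0.3,0,12.8,0.5,-1]]]'

```text
time_s: 19.0
eef_pos: [0.4767, 0.2099, -0.0025]
eef_rot: [-0.002, 0.443, 0.897, -0.001]
wrist_force: [-0.3, -0.5, 0.6]
opening: 1.005
grasp_force: 0.0
```

Call:
servo_tool --motion '[[[0,0,0,0,-0.5],[0,0,0,0,0.3],[0,0,0,0,1],[0,0,0,0,1],[0,0,0,0,1]]]'

```text
time_s: 19.5
eef_pos: [0.4801, 0.2112, 0.0016]
eef_rot: [0.001, 0.442, 0.897, 0.001]
wrist_force: [0.5, -0.4, 7.7]
opening: 0.618
grasp_force: 64.2
```

Call:
servo_tool --motion '[[[0,0,-0.5,0,1],[0,0,-2,0,1],[0,0,-4,0,1],[0,0,-6,0,1],[0,0,-7,0,1]]]'

```text
time_s: 20.0
eef_pos: [0.4794, 0.2112, 0.0725]
eef_rot: [0.001, 0.442, 0.897, 0.001]
wrist_force: [0.2, 0.4, -1.6]
opening: 0.621
grasp_force: 63.4
```

Call:
servo_tool --motion '[[[0,0,-0.3,0,1],[0,0,-0.3,0,1],[0,0,-0.3,0,1]]]'

```text
time_s: 20.3
eef_pos: [0.4777, 0.2108, 0.0721]
eef_rot: [-0.001, 0.442, 0.897, -0.0]
wrist_force: [0.0, -0.9, -1.0]
opening: 0.625
grasp_force: 63.4
```

```bash
python3 weigh.py 2>/dev/null; python3 - <<'E'
from h import *
h=here();seq(h,[(545,140,76,20),(605,98,76,5),(633.6,96.6,76,-2)])
E
```

```text
[-0.96 -1.76 -1.85 -1.49 -1.14 -1.67] mean [ 0.11 -0.02 -1.48] [ 1.000e-02 -4.306e+01 -2.906e+01 -0.000e+00  1.000e-02  0.000e+00] [-0.01  0.05  0.03] 63.43915790319443 20.55 [478.  210.9  72.4  37.5]
(206, 192, 147, 195) tool x -42.7 41.6 y -30.3 30.9
lid tool z -21.9
front x 41.4 back x -38.5
[-9.7   1.   -0.36 17.52]
[-6.   4.2 -0.  15. ]
[-0.39  2.84 -0.    7.  ]
```

Box C weighs about 1.5 N, so it is light too. I carry it to the left place.

Call:
servo_tool --motion '[[[-2,0.2,0,3,1],[-4,0.4,-0.1,6.5,1],[-6,0.6,-0.2,10,1],[-8,0.8,-0.3,14,1],[-9.7,1,-0.3,17.5,1]]]'

```text
time_s: 21.1
eef_pos: [0.5461, 0.1393, 0.0758]
eef_rot: [0.0, 0.575, 0.818, 0.0]
wrist_force: [0.3, 0.7, -2.1]
opening: 0.621
grasp_force: 63.4
```

Call:
servo_tool --motion '[[[-1.3,0.9,0,3,1],[-2.6,1.8,0,6,1],[-3.9,2.7,0,9,1],[-5,3.5,0,12,1],[-6,4.2,0,15,1]]]'

```text
time_s: 21.6
eef_pos: [0.6058, 0.0976, 0.0755]
eef_rot: [-0.0, 0.676, 0.737, -0.0]
wrist_force: [-0.9, -0.3, -1.7]
opening: 0.62
grasp_force: 63.3
```

Call:
servo_tool --motion '[[[-0.1,1,0,2.5,1],[-0.2,2,0,5,1],[-0.3,2.8,0,7,1],[-0.3,2.8,0,7,1],[-0.3,2.8,0,7,1]]]'

```text
time_s: 22.1
eef_pos: [0.6331, 0.0976, 0.0754]
eef_rot: [-0.0, 0.719, 0.695, -0.0]
wrist_force: [-0.0, -0.0, -1.9]
opening: 0.616
grasp_force: 63.4
```

Call:
servo_tool --motion '[[[0,0,1,0,1],[0,0,2,0,1],[0,0,3,0,1],[0,0,3,0,1],[0,0,3,0,1]]]'

```text
time_s: 22.6
eef_pos: [0.633, 0.0976, 0.0451]
eef_rot: [-0.001, 0.719, 0.695, -0.0]
wrist_force: [-0.6, 0.1, -0.6]
opening: 0.617
grasp_force: 63.3
```

```bash
python3 weigh.py 2>/dev/null; python3 - <<'E'
from h import *
from bench import ctrl
P=[here()]
for i in range(3): ctrl.camera("wrist");P.append(here())
print(np.round(P,1));p=np.mean(P,0);seq(p,[(633.6,97.4,12.5,-2)])
E
```

```text
[-0.62 -1.43 -1.03 -2.11 -1.06 -1.44] mean [-0.29 -0.47 -1.28] [ -0.   -56.64 -30.18  -0.    -0.    -0.  ] [ 0.03  0.04 -0.07] 63.287373483181 22.85 [633.9  97.6  46.4  -2. ]
(206, 192, 151, 195) tool x -42.9 41.8 y -29.8 33.3
lid tool z -21.9
front x 41.5 back x -38.6
[[633.9  97.6  46.4  -2. ]
 [633.8  97.5  46.3  -2. ]
 [633.8  97.6  46.3  -2. ]
 [633.7  97.6  46.2  -2. ]]
[-0.02 -0.02  3.38  0.02]
```

Call:
servo_tool --motion '[[[0,0,1,0,1],[0,0,2,0,1],[0,0,2.7,0,1],[0,0,3.1,0,1],[0,0,3.3,0,1]]]'

```text
time_s: 23.55
eef_pos: [0.633, 0.0976, 0.0118]
eef_rot: [-0.001, 0.719, 0.695, -0.0]
wrist_force: [0.2, -0.3, -1.0]
opening: 0.623
grasp_force: 63.4
```

Call:
servo_tool --motion '[[[0,0,0,0,1],[0,0,0.1,0,1],[0,0,0.1,0,1],[0,0,0.2,0,1],[0,0,0.2,0,1]]]'

```text
time_s: 24.05
eef_pos: [0.634, 0.0976, 0.0117]
eef_rot: [0.0, 0.719, 0.695, 0.0]
wrist_force: [-1.4, -0.0, 2.9]
opening: 0.616
grasp_force: 63.8
```

Call:
servo_tool --motion '[[[0,0,0,0,1],[0,0,0,0,0.4],[0,0,0,0,0],[0,0,0,0,-1],[0,0,0,0,-1]]]'

```text
time_s: 24.55
eef_pos: [0.6335, 0.0975, 0.0107]
eef_rot: [0.0, 0.719, 0.695, 0.0]
wrist_force: [0.1, 1.1, 1.0]
opening: 0.932
grasp_force: 0.0
```

Call:
servo_tool --motion '[[[0,0,0,0,-1],[0,0,-1,0,-1],[0,0,-4,0,-1],[0,0,-8,0,-1],[0,0,-12,0,-1]]]'

```text
time_s: 25.05
eef_pos: [0.6331, 0.0975, 0.1324]
eef_rot: [-0.0, 0.719, 0.695, -0.0]
wrist_force: [0.6, 0.9, -0.2]
opening: 1.002
grasp_force: 0.0
```

Call:
servo_tool --motion '[[[0,0,0,0,-1],[0,0,0,0,-1],[0,0,0,0,-1]]]'

```text
time_s: 25.35
eef_pos: [0.6326, 0.0976, 0.1299]
eef_rot: [-0.001, 0.719, 0.695, -0.001]
wrist_force: [-0.0, 0.2, -0.1]
opening: 0.996
grasp_force: 0.0
```

```bash
python3 felt.py; cp pics/felt2*.png pics/placed2.png; python3 - <<'E'
from h import *
h=here();seq(h,[(600,-10,130,6),(530,-110,130,16),(470,-195,130,24),(423.5,-264.3,130,29.8)])
E
```

```text
[632.3  97.6 129.1  -2. ] 25.4
felt (253, 270, 56, 73) [630.1  -3.2  48.3  74.6  -2. ]
[-10.86  -2.85  -0.09  -7.99]
[ -9.21  -8.01  -0.   -10.  ]
[-6.52 -8.11 -0.   -8.  ]
[-4.44 -7.07 -0.   -5.8 ]
```

View pics/placed2.png

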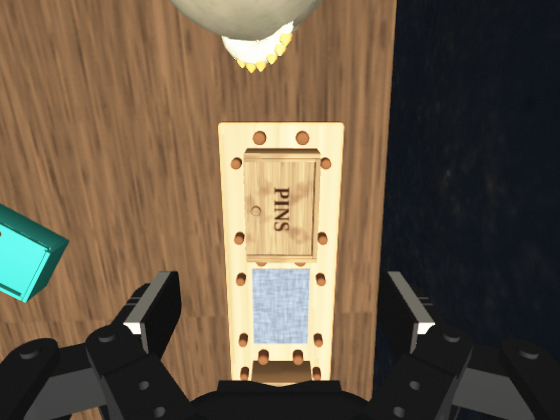

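The second light box lies flat at (282,205) between its dowels. I go back for box A.

Call:
servo_tool --motion '[[[-2.5,-0.7,0,-2,-1],[-5.5,-1.4,0,-4,-1],[-8.5,-2.2,0,-6,-1],[-10.9,-2.8,0,-8,-1]]]'

```text
time_s: 25.85
eef_pos: [0.6003, -0.0116, 0.1293]
eef_rot: [-0.001, 0.669, 0.744, -0.001]
wrist_force: [0.2, -0.4, 0.8]
opening: 1.005
grasp_force: 0.0
```

Call:
servo_tool --motion '[[[-2.3,-2,0,-2.5,-1],[-4.6,-4,0,-5,-1],[-6.9,-6,0,-7.5,-1],[-9.2,-8,0,-10,-1]]]'

```text
time_s: 26.25
eef_pos: [0.5303, -0.1108, 0.1295]
eef_rot: [-0.001, 0.601, 0.799, -0.0]
wrist_force: [-0.4, -0.3, 0.5]
opening: 1.001
grasp_force: 0.0
```

Call:
servo_tool --motion '[[[-1.6,-2,0,-2,-1],[-3.2,-4,0,-4,-1],[-4.8,-6,0,-6,-1],[-6.5,-8.1,0,-8,-1]]]'

```text
time_s: 26.65
eef_pos: [0.4706, -0.1953, 0.1297]
eef_rot: [-0.001, 0.544, 0.839, 0.0]
wrist_force: [0.2, -0.5, -0.1]
opening: 0.999
grasp_force: 0.0
```

Call:
servo_tool --motion '[[[-1.6,-2.6,0,-2,-1],[-3.2,-5.2,0,-4,-1],[-4.4,-7,0,-5.8,-1],[-4.4,-7,0,-5.8,-1],[-4.4,-7,0,-5.8,-1]]]'

```text
time_s: 27.15
eef_pos: [0.4254, -0.2634, 0.13]
eef_rot: [-0.001, 0.502, 0.865, 0.0]
wrist_force: [0.7, 0.5, -0.1]
opening: 0.999
grasp_force: 0.0
```

```bash
python3 wbox.py -1
```

```text
[ 426.  -262.8  130.3   29.8] 27.2
(239, 147, 74, 109) [ 423.3 -263.6   54.2   86.    29.9]
[ 0.07 -0.27 13.13 -0.08]
```

Call:
servo_tool --motion '[[[0,-0.2,3.5,0,-1],[0,-0.2,7,0,-1],[0,-0.2,10.5,0,-1],[0,-0.2,12.5,0,-1],[0,-0.2,13,0,-1]]]'

```text
time_s: 27.75
eef_pos: [0.4229, -0.2621, -0.0018]
eef_rot: [-0.003, 0.501, 0.866, 0.001]
wrist_force: [0.2, 0.7, 0.5]
opening: 1.003
grasp_force: 0.0
```

Call:
servo_tool --motion '[[[0,0,0,0,-0.5],[0,0,0,0,0.3],[0,0,0,0,1],[0,0,0,0,1],[0,0,0,0,1]]]'

```text
time_s: 28.25
eef_pos: [0.4255, -0.2656, 0.0025]
eef_rot: [0.002, 0.501, 0.865, -0.0]
wrist_force: [-0.1, 1.5, 7.5]
opening: 0.616
grasp_force: 64.5
```

Call:
servo_tool --motion '[[[0,0,-0.5,0,1],[0,0,-2,0,1],[0,0,-5,0,1],[0,0,-8,0,1],[0,0,-11,0,1]]]'

```text
time_s: 28.75
eef_pos: [0.4234, -0.2643, 0.1117]
eef_rot: [-0.001, 0.501, 0.865, 0.0]
wrist_force: [-0.3, -0.1, -4.7]
opening: 0.619
grasp_force: 64.4
```

Call:
servo_tool --motion '[[[0,0,-3,0,1],[0,0,-6,0,1],[0,0,-8,0,1],[0,0,-9,0,1],[0,0,-9,0,1]]]'

```text
time_s: 29.25
eef_pos: [0.4245, -0.2652, 0.202]
eef_rot: [0.001, 0.501, 0.865, -0.0]
wrist_force: [-0.3, -0.3, -4.0]
opening: 0.615
grasp_force: 64.5
```

Call:
servo_tool --motion '[[[0,0,0,0,1],[0,0,0,0,1],[0,0,0,0,1],[0,0,0,0,1],[0,0,0,0,1]]]'

```text
time_s: 29.75
eef_pos: [0.424, -0.2646, 0.2004]
eef_rot: [-0.0, 0.501, 0.865, 0.0]
wrist_force: [-1.0, 0.1, -4.0]
opening: 0.618
grasp_force: 64.5
```

```bash
python3 weigh.py 2>/dev/null; python3 - <<'E'
from h import *
from bench import ctrl
c=ctrl.camera("top");R,t=c["R"],c["t"]
g=np.stack(np.meshgrid(range(560),range(420)),-1).reshape(-1,2)
W=deproj(g,c,R,t).reshape(420,560,3)
m=(W[...,2]>.029)&(W[...,2]<.05)&(c["depth"]>0)&(W[...,0]>.57)&(W[...,0]<.69)&(abs(W[...,1])<.19)
for k in blobs(m,200,3000): print("on board",rect(plane(k.reshape(-1,2),0.036,c,R,t)))
print(ctrl.get_obs()["dq"].round(3))
E
```

```text
[-4.01 -3.89 -3.65 -3.86 -4.   -3.19] mean [-0.23  0.33 -3.77] [-0.000e+00 -3.795e+01 -3.579e+01  0.000e+00  1.000e-02  0.000e+00] [0.04 0.02 0.03] 64.46496158838272 30.0 [ 424.2 -264.8  200.9   29.8]
(205, 187, 147, 194) tool x -41.1 44.0 y -28.6 30.1
lid tool z -20.9
front x 43.7 back x -39.5
on board [ 627.4 -102.6   53.3   82.3   -1.5]
on board [634.   97.4  55.8  85.   -1.7]
[-0.    -0.001  0.001 -0.001 -0.     0.001]
```

The heavy box is held level and still at about 20 cm. Both light boxes measure within 1 mm of their places.

```bash
python3 -c "
from bench import ctrl
print(ctrl.hand_in())"
```

```text
the job is handed in; nothing more can be done
None
```

I handed the job in with the two light boxes (about 1.3 and 1.5 N) lying in the right and left places of the board and the heavy one (about 3.7 N) held level and still about 20 cm up; `ctrl.hand_in()` returned no verdict.

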